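# Pump the priming pump until its indicator pin is out

## Task

Two hand priming pumps stand on the bench; one is already primed, its brass indicator pin standing fully out of its white housing. Prime the other one: push its black plunger knob down with the fingertips and let it spring back up, full strokes, over and over until its own indicator pin has come fully out like the other pump's, then let the plunger come all the way up and move clear. Only push the knob: do not lift or shift either pump, do not touch the pins, do not work the primed pump, and leave the things round about where they are.

Things in the scene. Friction and masses are not known exactly. Their poses are not given: they have to be found in the camera images.
- pump: The pump to be primed (pin in, or less than half out): grey base, aluminium barrel (58 mm diameter) with black mushroom knob. Loose on rubber feet, 2.2 kg. Origin: centre of underside; x from pin to plunger, z up. Base plate 150 (x) x 96 (y) x 14 mm. Plunger axis at x = +30, y = 0 mm; pin axis at x = -45, y = 0, in a white 44 mm square housing, top at z = 78 mm.
- plunger (a joint): How far the knob of the pump to be primed is pushed down: 0 = up, 0.024 m = fully down (hard stop). A spring returns it when released; about 4 N at the top rising to 10 N at the bottom, plus 1 to 2 N while it moves the pin.
- knob_top (a point): Centre of the flat top of that pump's black knob (32 mm diameter, flat part about 24 mm), which moves with the knob; 158 mm above the bench when up, 134 mm when fully down. Nothing is above it, and the pin stays lower than it. Beware: pipettes hang 0.53 m and more ahead of the robot from 0.32 m up, and a pipette in a stand, 0.36 m high, is 0.33 m ahead.
- pin (a joint): How far the indicator pin of the pump to be primed stands out: 0 = in, 0.035 m = fully out; starts at 0 to 0.015. A ratchet lifts it 7 mm in the last part of each full down stroke (the first one 5 to 12 mm); it stays while the plunger comes up. From the bottom the plunger must come up 16 mm or more for the next tooth to catch. Three to five full strokes are needed; further ones do nothing.
- pin_top (a point): Top of that pump's brass indicator pin (12 mm diameter): 80 mm above the bench when in, 115 mm when fully out.
- ready_pump: The primed pump, same sizes and axes as the pump to be primed, told apart by its pin which stands 35 mm out of the white housing; leave it alone.
- ready_plunger (a joint): How far the primed pump's knob is pushed down (0 = up, 0.024 m = down); it shall stay up.
- ready_pin_top (a point): Top of the primed pump's pin, 115 mm above the bench.
- timer: Bystander: white bench timer 62 x 66 x 20 mm, origin under its centre.
- small_bottle: Bystander: glass bottle with an orange cap, 56 mm diameter, 108 mm high, origin under its centre; it stands between the pumps.
- sticky_pad: Bystander: yellow pad of notes 76 x 76 x 12 mm, origin under its centre.
- petri_dish: Bystander: round petri dish 94 mm diameter, 14 mm high, origin under its centre.
- beaker: Bystander: clear beaker 69 mm diameter, 86 mm high, origin under its centre.

How it is judged:
By the outcome, as a careful person would: the job done as asked, in the order asked, and still so for the second after the job is handed in, with the robot touching nothing.
It also fails if it takes over 45 s, if anything falls off the work surface, if the arm or the gripper's body presses on something with over 40 N, if the wrist force passes 120 N, or if a joint passes its speed limit or range.

## Robot

A 7-joint arm with a two-finger parallel gripper is mounted at the origin on a cart in front of the work surface, level with it; the furniture and walls round the work are solid. World frame = base frame: x ahead of the robot, y to its left, z up, the work surface at z = 0. Lengths are in m, angles in rad, forces in N, time in s.
With the tool pointing down it reaches from about 0.425 to 0.875 m from the base axis. Payload 4.7 kg.
Tool frame: the origin (TCP) lies on the mounting face of the last link; the fingertips stand r.tip_extent ahead of it and the grasp point (between the pads) lies 155 mm ahead of it (r.tip_extent is the distance from the TCP to the fingertips, in m); z points along the fingers, y is the line along which they close (so a half turn about z gives the same grasp; the last joint's range is limited). The gripper opens to 85 mm and grips with 20 to 120 N. Pads are 22 mm wide; open, the fingers measure 114 mm over their backs; the gripper's body (76 mm by 85 mm) begins 54 mm behind the grasp point. The pads swing forward as they close: fully open they stand 13 mm farther back than shut.
Start: joints at [-1.125, 0.321, -0.07, 1.45, 0.023, 1.371, -0.057], TCP at [0.272, 0.59, 0.405] pointing down, gripper open.
Joint ranges: [-2.86, 2.86], [-0.3, 2.09], [-1.38, 1.24], [0.06, 2.45], [-1.56, 4.7], [0.09, 2.05], [-2.69, 2.69]. Speed limits (rad/s): [2.57, 2.57, 3.14, 3.14, 3.14, 3.14, 3.14].

## Interface

Orientations are given as a unit quaternion [w, x, y, z].
In Python, from bench import r gives the robot as it stands. The module is installed in compiled form; this text tells all that it offers. Calls block until the motion is done:
- r.move_to(position, orientation): joint-space move of the TCP to a pose.
- r.servo_line(position, v=0.15, rotation=None): straight line of the TCP; rotation=None keeps the orientation; v is the mean speed in m/s.
- r.move_j(angles): joint-space move.
- r.grip(opening, squeeze=None): finger opening in m; squeeze is the grip in N (None keeps the last); returns when the fingers have stopped.
- r.hold(seconds).
- r.solve_ik(position, orientation): joint angles nearest the present ones, or None.
- r.read_state(): the state.
- r.get_image(name): name is "scene" or "top"; returns (picture, depth): 420x560x3 uint8, red, green, blue; 420x560 float32, m along the optical axis (not along the pixel's ray), 0 where there is no reading.
- r.camera_model(name): a dict with "mtx" (3x3 intrinsics, pixels), "k1" (the pictures are not rectified: a ray, as slopes to the right and down, at radius r is drawn at 1 + k1 r^2 times it, then the intrinsics apply), "rvec" (rotation vector, rad) and "tvec" (3), from world to camera coordinates, as OpenCV has them. Camera axes: x right, y down, z forward; pixel columns grow to the right and rows downward; lengths in m; the calibration is good to about 2 mm. A picture is of the moment at which its call begins. camera_model takes no time and is no camera call.
A pose or a line that the arm cannot do raises r.Unreachable and nothing moves.
- r.close_job(): hands the job in; it is judged then, once.
The state is a dict: "time_s": time; "qpos": joint angles; "qd": joint speeds; "effort": joint torques, N m; "tcp_pos": TCP position; "ee_rot": TCP orientation; "ft_force": force on the tool from outside, world axes, zero at the start; "moment": the same for the moment, N m; "finger_gap": finger opening in m; "finger_force": force on a finger pad.
Only numpy, scipy, OpenCV 4.12 (cv2) and the standard library are available. Lean on these libraries where they do the work, as an engineer would, in place of code of your own. Each camera call takes 0.05 s, during which the arm holds its last target. There are 200 camera calls.

## Working session

There is one attempt and no reset: what is moved stays moved. The work goes in short steps, each a Python script; the robot and the scene stay as the last script left them, time stands still between calls to the robot, and variables do not carry over. Pictures are saved under pics/ and viewed, at most 10 in all, crops included, and the job is handed in when it is done.

```bash
mkdir -p pics; cat > h.py <<'E'
import numpy as np, cv2
from bench import r
def get(n,f=None):
    im,d=r.get_image(n)
    if f: cv2.imwrite('pics/'+f,im[:,:,::-1])
    return im,d
def pts(n,d):
    c=r.camera_model(n);K=np.array(c['mtx']);h,w=d.shape
    R=cv2.Rodrigues(np.array(c['rvec'],float))[0];t=np.array(c['tvec'],float).ravel()
    u,v=np.meshgrid(np.arange(w),np.arange(h))
    uv=np.stack([u,v],-1).reshape(-1,1,2).astype(np.float64)
    x=cv2.undistortPoints(uv,K,np.array([c['k1'],0,0,0.])).reshape(h,w,2)
    P=np.dstack([x,np.ones((h,w))])*d[...,None]
    return (P-t)@R
E
python3 - <<'E'
from h import *
for n in('top','scene'):
    im,d=get(n,n+'0.png'); P=pts(n,d); np.savez('/tmp/'+n,im=im,d=d,P=P)
    c=r.camera_model(n);R=cv2.Rodrigues(np.array(c['rvec'],float))[0];print(n,-R.T@np.array(c['tvec']).ravel(),c['k1'])
s=r.read_state();print(s['ee_rot'],s['tcp_pos'],r.tip_extent,s['time_s'],s['finger_gap'])
E
```

```text
top [ 0.21555819 -0.02384764  1.70364201] -0.0837718978290745
scene [-0.48955311  0.96975466  1.2539338 ] -0.15902507687849252
[-1.22291674e-04  2.14200592e-01  9.76789327e-01 -8.38191728e-04] [0.27196424 0.59017862 0.40374933] 0.1734 0.1 0.08514603874104765
```

View pics/top0.png

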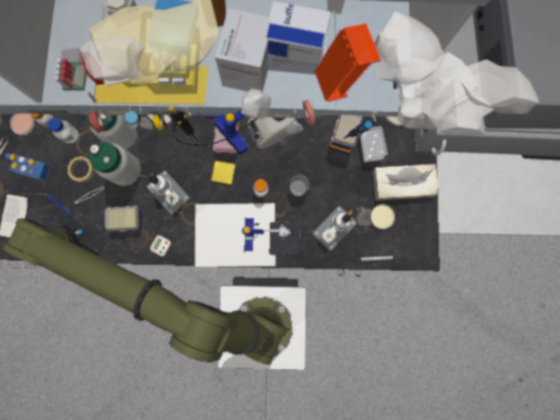

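View pics/scene0.png

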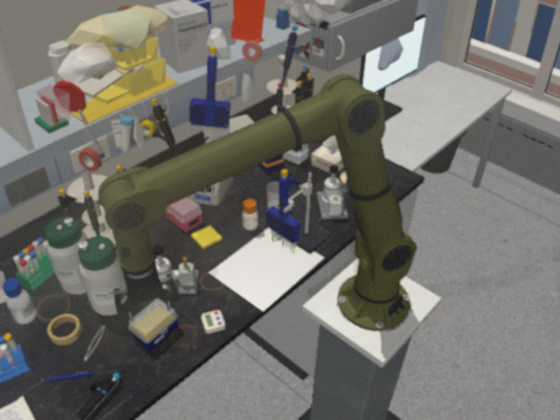

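The top view shows the two pumps at about (168,192) and (338,228), with the bottle at (260,187) between them. I'll zoom in on both and get points.

```bash
python3 - <<'E'
import numpy as np,cv2
T=np.load('/tmp/top.npz');S=np.load('/tmp/scene.npz')
def cr(im,x,y,w,h,s=400):return cv2.resize(im[y:y+h,x:x+w],(s,300),interpolation=cv2.INTER_CUBIC)
t,s=T['im'],S['im']
a=np.vstack([np.hstack([cr(t,136,162,64,48),cr(t,306,204,64,48)]),np.hstack([cr(s,140,240,80,60),cr(s,290,165,80,60)])])
cv2.imwrite('pics/crop0.png',a[:,:,::-1])
P=T['P']
for u,v in((168,192),(338,228),(260,187),(300,187),(160,245),(223,172),(230,230)):print((u,v),P[v,u].round(3))
for (x0,y0,x1,y1) in((140,165,195,220),(310,200,362,255)):
    p=P[y0:y1,x0:x1].reshape(-1,3)
    for lo,hi in((.145,.17),(.105,.125),(.07,.09),(.008,.02)):
        m=(p[:,2]>lo)&(p[:,2]<hi);q=p[m]
        print(lo,m.sum(),np.median(q,0).round(4) if m.any() else '',q.min(0).round(3) if m.any() else '',q.max(0).round(3) if m.any() else '')
E
```

```text
(168, 192) [0.49  0.361 0.053]
(338, 228) [ 0.37  -0.272  0.055]
(260, 187) [0.508 0.017 0.102]
(300, 187) [ 0.53  -0.134 -0.002]
(160, 245) [0.294 0.388 0.017]
(223, 172) [0.579 0.163 0.011]
(230, 230) [0.358 0.129 0.003]
0.145 69 [0.5161 0.3914 0.1571] [0.503 0.377 0.146] [0.531 0.408 0.167]
0.105 23 [0.5056 0.3828 0.1096] [0.457 0.334 0.105] [0.524 0.394 0.119]
0.07 167 [0.4705 0.3451 0.0771] [0.435 0.309 0.07 ] [0.543 0.421 0.09 ]
0.008 504 [0.484  0.3585 0.0136] [0.39  0.267 0.008] [0.604 0.485 0.02 ]
0.145 67 [ 0.3954 -0.284   0.1581] [ 0.382 -0.299  0.147] [ 0.41  -0.268  0.166]
0.105 1 [ 0.3941 -0.2752  0.1065] [ 0.394 -0.275  0.107] [ 0.394 -0.275  0.107]
0.07 180 [ 0.3449 -0.2402  0.0775] [ 0.313 -0.311  0.07 ] [ 0.423 -0.207  0.09 ]
0.008 511 [ 0.3672 -0.2557  0.0136] [ 0.274 -0.367  0.008] [ 0.482 -0.173  0.02 ]
```

View pics/crop0.png

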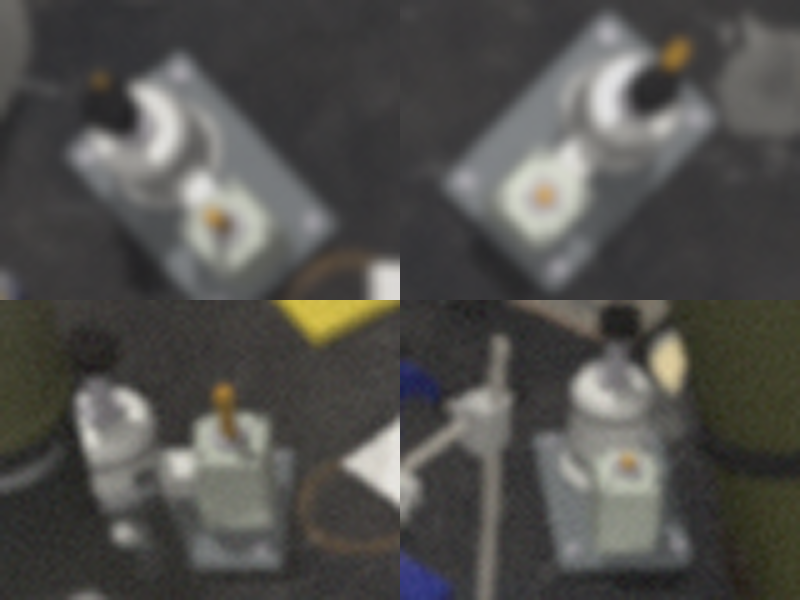

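The left pump has its pin out, so it is primed. The right pump's pin is in, making it the target, with its knob at about (0.395, -0.284, 0.158). Next I'll check for tall obstacles along the way and try candidate poses.

```bash
python3 - <<'E'
from h import *
T=np.load('/tmp/top.npz');S=np.load('/tmp/scene.npz')
P=T['P'];print('orange',P[208:216,346:356,2].round(2).tolist()); print(P[212,351])
p=T['P'].reshape(-1,3);p=np.vstack([p,S['P'].reshape(-1,3)])
print('max z, rows x .2...; cols y .6 .. -.6 step .1')
for x in np.arange(.2,1.0,.08):
    row=[]
    for y in np.arange(.6,-.61,-.08):
        m=(abs(p[:,0]-x-.04)<.04)&(abs(p[:,1]-y)<.04)&(p[:,2]<1.5);row.append('%.2f'%np.percentile(p[m,2],98) if m.sum()>3 else ' -- ')
    print('%.2f'%x,*row)
k=np.array([.3954,-.284])
for yaw in np.arange(-180,180,30):
    q=[0,np.cos(np.radians(yaw)/2),np.sin(np.radians(yaw)/2),0]
    j=r.solve_ik([*k,.158+.03+r.tip_extent],q)
    print(yaw,None if j is None else np.round(j,2))
for rad in(.42,.45,.48,.52):
  for z in(.5,.55,.6,.65,.7):
    j=r.solve_ik([rad,0,z],r.read_state()['ee_rot']);print(rad,z,None if j is None else np.round(j,2))
E
```

```text
orange [[0.0, -0.01, -0.0, 0.0, 0.01, -0.0, 0.0, -0.01, 0.0, 0.0], [0.01, 0.0, -0.0, 0.0, -0.0, 0.0, 0.0, 0.01, 0.0, 0.0], [-0.0, -0.0, 0.0, -0.0, -0.0, 0.0, 0.0, -0.0, 0.01, -0.0], [0.0, 0.0, -0.0, 0.04, 0.04, 0.05, -0.0, -0.01, -0.0, -0.0], [-0.0, -0.0, 0.04, 0.04, 0.06, 0.05, -0.0, 0.01, -0.0, -0.0], [0.01, 0.04, 0.05, 0.05, 0.05, 0.05, -0.01, -0.0, -0.0, -0.0], [0.15, 0.16, 0.05, 0.04, 0.05, 0.01, -0.0, -0.01, -0.0, 0.0], [0.17, 0.16, 0.16, 0.15, 0.0, -0.0, 0.0, -0.01, -0.0, -0.0]]
[ 0.43123408 -0.32143872  0.04937701]
max z, rows x .2...; cols y .6 .. -.6 step .1
0.20 0.64 0.66 0.67 0.68 0.66 0.01 0.01 0.18 0.02 0.02 0.01 0.01 0.01 0.01 0.01 0.01
0.28 0.64 0.64 0.06 0.03 0.01 0.01 0.01 0.35 0.27 0.03 0.08 0.08 0.01 0.01 0.01 0.01
0.36 0.08 0.09 0.08 0.04 0.01 0.01 0.01 0.19 0.22 0.02 0.07 0.16 0.02 0.02 0.02 0.01
0.44 0.01 0.15 0.16 0.16 0.05 0.01 0.01 0.11 0.07 0.08 0.01 0.02 0.01 0.06 0.06 0.06
0.52 0.24 0.46 0.49 0.55 0.48 0.38 0.66 0.66 0.01 0.59 0.60 0.63 0.73 0.77 0.80 0.80
0.60 0.80 0.63 0.70 0.77 0.77 0.76 0.56 0.72 0.65 0.61 0.78 0.80 0.80 0.80 0.81 0.80
0.68 0.77 0.64 
[... 1227 characters left out ...]
 0.99]
0.45 0.6 [-0.65 -0.17  0.5   1.57  0.08  1.72  1.  ]
0.45 0.65 [-0.67 -0.15  0.52  1.45  0.08  1.82  1.01]
0.45 0.7 [-0.68 -0.11  0.55  1.32  0.06  1.92  1.02]
0.48 0.5 [-0.6  -0.1   0.5   1.71  0.05  1.52  1.04]
0.48 0.55 [-0.6  -0.1   0.5   1.62  0.05  1.61  1.04]
0.48 0.6 [-0.62 -0.09  0.51  1.51  0.05  1.71  1.04]
0.48 0.65 [-0.63 -0.07  0.54  1.39  0.04  1.81  1.05]
0.48 0.7 [-0.64 -0.03  0.57  1.26  0.02  1.91  1.07]
0.52 0.5 [-0.55 -0.    0.5   1.63  0.    1.51  1.09]
0.52 0.55 [-0.55 -0.    0.5   1.53  0.    1.61  1.09]
0.52 0.6 [-0.56  0.01  0.52  1.43 -0.    1.71  1.1 ]
0.52 0.65 [-0.57  0.03  0.54  1.31 -0.02  1.81  1.11]
0.52 0.7 [-0.58  0.07  0.58  1.17 -0.04  1.91  1.13]
```

```bash
python3 - <<'E'
from h import *
r.grip(0.0,30)
s=r.read_state();print(s['finger_gap'],s['time_s'])
b=np.radians(65);rad=.445
r.servo_line([rad*np.cos(b),rad*np.sin(b),.585],v=.2)
s=r.read_state();q=np.array(s['qpos']);print(q.round(2),s['tcp_pos'],s['time_s'])
tb=np.arctan2(-.284,.3954)
n=q.copy();n[0]+=b-tb;r.move_j(n)
s=r.read_state();print(np.round(s['tcp_pos'],3),s['time_s'],np.round(s['ft_force'],1))
r.servo_line([.3954,-.284,.158+.04+r.tip_extent],v=.2)
s=r.read_state();print(np.round(s['tcp_pos'],4),s['time_s'],np.round(s['ft_force'],1),np.round(s['ee_rot'],3))
im,d=get('scene');a=cv2.resize(im[120:240,250:410],(800,600),interpolation=cv2.INTER_CUBIC);cv2.imwrite('pics/near.png',a[:,:,::-1])
E
```

```text
7.985650188454211e-05 0.8667
[-1.11 -0.14 -0.08  1.59 -0.01  1.68 -0.04] [0.18830629 0.40382099 0.58384508] 2.3833
[ 0.363 -0.259  0.584] 4.8167 [-0.3  1.2 -0.2]
[ 0.3957 -0.2841  0.3725] 6.05 [ 0.4 -0.7  0.1] [0.    0.889 0.459 0.   ]
```

View pics/near.png

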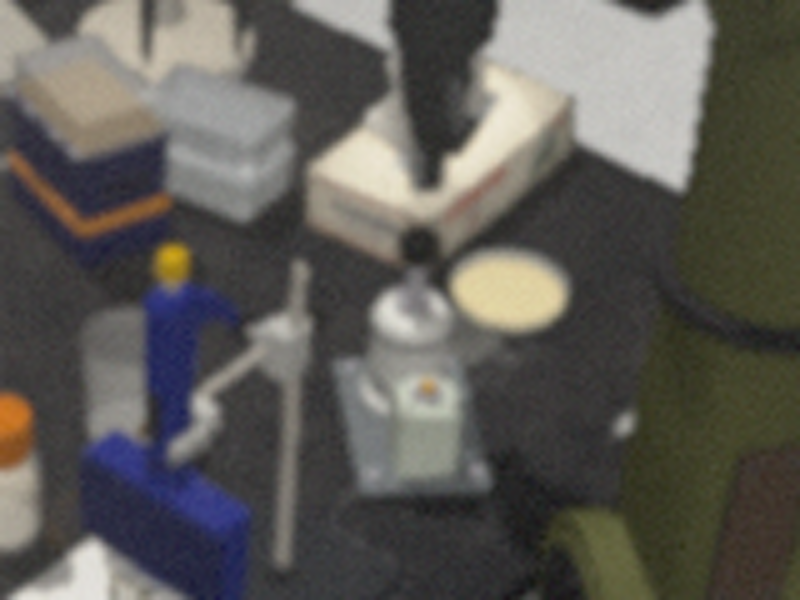

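The fingertips are at crop (430,185), just above the knob at (420,240). The target pin, at (428,388), is in. I'll check the sideways offset with scene depth, then make the first stroke with force feedback.

```bash
python3 - <<'E'
from h import *
im,d=get('scene');P=pts('scene',d)
near=np.hypot(P[...,0]-.3954,P[...,1]+.284)<.035
for lo,hi in((.135,.165),(.19,.2),(.2,.215),(.215,.24)):
    m=near&(P[...,2]>lo)&(P[...,2]<hi)&(d>0);q=P[m];v,u=np.where(m)
    print(lo,len(q),np.median(q,0).round(4) if len(q) else '',q.min(0).round(3),q.max(0).round(3))
te=r.tip_extent;x,y,_=r.read_state()['tcp_pos']
x,y=.3954,-.284
z0=r.read_state()['ft_force'][2]
r.servo_line([x,y,.163+te],v=.1)
for z in (.156,.150,.145,.140,.137,.135,.134,.1335,.133,.1325,.132,.1315,.131):
    r.servo_line([x,y,z+te],v=.06);s=r.read_state()
    f=s['ft_force'];print(z,round(s['tcp_pos'][2]-te,4),np.round(f,1),round(s['time_s'],2))
    if f[2]-z0>25: break
r.servo_line([x,y,.161+te],v=.08);s=r.read_state();print(np.round(s['ft_force'],1),s['time_s'])
im,d=get('scene');a=cv2.resize(im[150:240,290:410],(800,600),interpolation=cv2.INTER_CUBIC);cv2.imwrite('pics/s1.png',a[:,:,::-1])
E
```

```text
0.135 63 [ 0.392  -0.2798  0.1573] [ 0.379 -0.303  0.137] [ 0.41  -0.265  0.164]Traceback (most recent call last):
  File "<stdin>", line 6, in <module>
    return umr_minimum(a, axis, None, out, keepdims, initial, where)
ValueError: zero-size array to reduction operation minimum which has no identity
```

```bash
python3 - <<'E'
from h import *
te=r.tip_extent;x,y=.3954,-.284
z0=r.read_state()['ft_force'][2]
r.servo_line([x,y,.163+te],v=.1)
for z in (.156,.150,.145,.140,.137,.135,.134,.1335,.133,.1325,.132,.1315,.131):
    r.servo_line([x,y,z+te],v=.06);s=r.read_state()
    f=s['ft_force'];print(z,round(s['tcp_pos'][2]-te,4),np.round(f,1),round(s['time_s'],2))
    if f[2]-z0>25: break
r.servo_line([x,y,.161+te],v=.08);s=r.read_state();print(np.round(s['ft_force'],1),s['time_s'])
im,d=get('scene');a=cv2.resize(im[150:240,290:410],(800,600),interpolation=cv2.INTER_CUBIC);cv2.imwrite('pics/s1.png',a[:,:,::-1])
E
```

```text
0.156 0.1569 [ 1.  -0.9  2.4] 6.92
0.15 0.1512 [ 1.2 -2.3  6. ] 7.17
0.145 0.1464 [0.6 0.1 6.7] 7.42
0.14 0.1417 [ 0.5 -0.2  8.3] 7.67
0.137 0.1389 [0.6 1.  8.7] 7.92
0.135 0.137 [ 0.3 -0.   9.1] 8.17
0.134 0.1362 [ 0.9  1.  10.2] 8.42
0.1335 0.1357 [-0.6  0.5  9.8] 8.67
0.133 0.1352 [-0.9 -0.2 10.2] 8.92
0.1325 0.1348 [-0.5  0.  10.1] 9.17
0.132 0.1343 [ 0.2  0.4 10.2] 9.42
0.1315 0.1341 [-1.6 -0.1 12.4] 9.67
0.131 0.134 [-2.4  1.6 15.8] 9.92
[ 0.7  0.8 -0.2] 10.4417
```

View pics/s1.png

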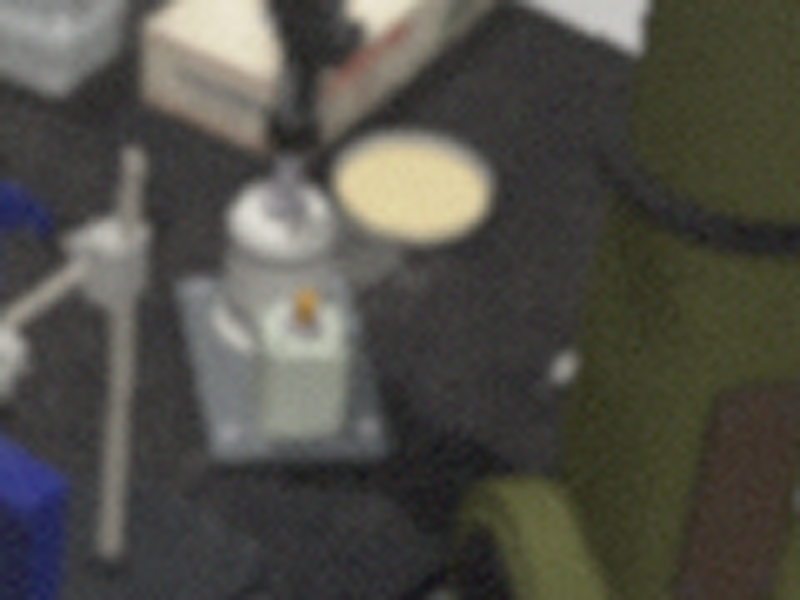

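The first stroke hit the hard stop at 0.134, and the pin has risen, with its top at crop (305,297). I'll make the remaining strokes now and track the pin after each one.

```bash
python3 - <<'E'
from h import *
te=r.tip_extent;x,y=.3954,-.284
def pin():
    im,d=get('scene');h=cv2.cvtColor(im,cv2.COLOR_RGB2HSV)[185:212,322:348]
    m=(h[...,0]>8)&(h[...,0]<24)&(h[...,1]>130)&(h[...,2]>90);v,u=np.where(m)
    return (m.sum(),v.min()+185,v.max()+185,round(u.mean()+322,1)) if m.any() else None
print(pin())
for i in range(5):
    r.servo_line([x,y,.1302+te],v=.07);r.hold(.25);s=r.read_state()
    a=round(s['tcp_pos'][2]-te,4),np.round(s['ft_force'],1)
    r.servo_line([x,y,.1605+te],v=.07);r.hold(.2);print(a,np.round(r.read_state()['ft_force'],1),pin(),round(r.read_state()['time_s'],2))
E
```

```text
(np.int64(3), np.int64(195), np.int64(196), np.float64(335.3))
(np.float64(0.1338), array([-8. ,  5.6, 26.6])) [ 0.2 -0.6  0.2] (np.int64(5), np.int64(193), np.int64(196), np.float64(335.4)) 12.22
(np.float64(0.1339), array([-7.3,  4.8, 24.7])) [ 0.3 -0.5 -0.5] (np.int64(8), np.int64(191), np.int64(195), np.float64(335.5)) 13.88
(np.float64(0.1339), array([-7.3,  5.5, 24.2])) [0.3 0.4 0.9] (np.int64(8), np.int64(190), np.int64(196), np.float64(335.5)) 15.55
(np.float64(0.1339), array([-7.2,  4.8, 23.7])) [0.4 0.1 0.5] (np.int64(10), np.int64(190), np.int64(195), np.float64(335.5)) 17.22
(np.float64(0.1339), array([-6.2,  5.2, 23.8])) [0.1 0.3 1.1] (np.int64(8), np.int64(190), np.int64(196), np.float64(335.6)) 18.88
```

The pin stopped rising at row 190. I'll move clear and check.

```bash
python3 - <<'E'
from h import *
r.servo_line([.3954,-.284,.30+r.tip_extent],v=.2)
r.servo_line([.36,-.259,.585],v=.2)
q=np.array(r.read_state()['qpos']);q[0]+=.5;r.move_j(q);r.hold(.3)
s=r.read_state();print(np.round(s['tcp_pos'],3),s['time_s'],np.round(s['ft_force'],1))
im,d=get('scene');t,dt=get('top');P=pts('top',dt);P0=np.load('/tmp/top.npz')['P']
for X in(P0,P):
  for cx,cy in((.396,-.284),(.516,.391),(.339,-.238),(.46,.335)):
    m=(np.hypot(X[...,0]-cx,X[...,1]-cy)<.03)
    for lo,hi in((.145,.17),(.1,.13),(.07,.09)):
      p=X[m&(X[...,2]>lo)&(X[...,2]<hi)]
      if len(p):print((cx,cy),lo,len(p),np.median(p,0).round(4),end=' | ')
    print()
c=lambda im,x,y:cv2.resize(im[y:y+60,x:x+80],(400,300),interpolation=cv2.INTER_CUBIC)
a=np.vstack([np.hstack([c(im,290,165),c(im,140,240)]),np.hstack([c(t,298,196),c(t,128,156)])])
cv2.imwrite('pics/end.png',a[:,:,::-1])
E
```

```text
[ 0.193 -0.4    0.583] 21.6667 [-0.2 -0.3  0.9]
(0.396, -0.284) 0.145 67 [ 0.3954 -0.284   0.1581] | (0.396, -0.284) 0.1 11 [ 0.3946 -0.2761  0.102 ] | (0.396, -0.284) 0.07 47 [ 0.3851 -0.2689  0.0863] | 
(0.516, 0.391) 0.145 69 [0.5161 0.3914 0.1571] | (0.516, 0.391) 0.1 22 [0.5129 0.3856 0.1059] | (0.516, 0.391) 0.07 49 [0.504  0.3765 0.0843] | 
(0.339, -0.238) 0.07 129 [ 0.3387 -0.2332  0.0761] | 
(0.46, 0.335) 0.1 10 [0.4618 0.3378 0.1135] | (0.46, 0.335) 0.07 115 [0.4604 0.3371 0.076 ] | 
(0.396, -0.284) 0.145 67 [ 0.3955 -0.2842  0.157 ] | (0.396, -0.284) 0.1 13 [ 0.3839 -0.2835  0.1032] | (0.396, -0.284) 0.07 43 [ 0.3887 -0.2706  0.0877] | 
(0.516, 0.391) 0.145 68 [0.5173 0.391  0.1572] | (0.516, 0.391) 0.1 18 [0.5101 0.3867 0.1038] | (0.516, 0.391) 0.07 54 [0.5    0.3753 0.086 ] | 
(0.339, -0.238) 0.1 13 [ 0.3395 -0.2323  0.1121] | (0.339, -0.238) 0.07 115 [ 0.3415 -0.2327  0.0747] | 
(0.46, 0.335) 0.1 10 [0.4613 0.3371 0.1146] | (0.46, 0.335) 0.07 109 [0.4602 0.3352 0.0763] |
```

View pics/end.png

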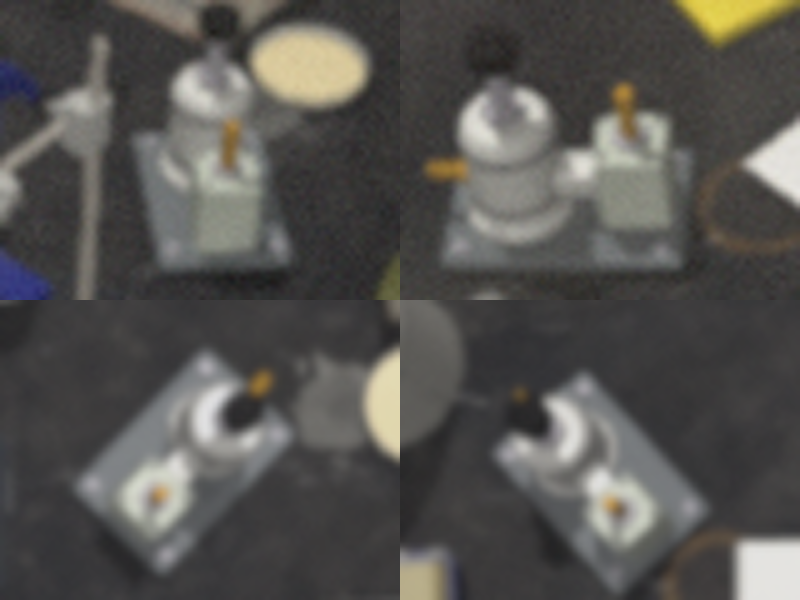

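The target pin now stands out like the other pump's: its top is at crop (232,125), about 0.112 m high. The knob is back up at 0.157 m and the pumps haven't shifted.

```bash
python3 -c "
from bench import r
print(r.close_job())"
```

```text
the job is handed in; nothing more can be done
None
```

The pump is primed and the job is handed in: six full strokes brought its pin fully out like the other pump's, the knob is back up, neither pump has shifted, and the arm is clear after about 22 s.

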